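# Mist the sample caps

## Task

Spread the gold sample caps (the heap on the black pad and any stray ones on the bare bench; the stock in the grey bins stays there) out on the pad in one even layer, each lying flat and wholly on the pad with at least 2.5 cm of clear pad between any two. Then mist them: turn the lock collar of the fixed glass bottle back to its free stop, press the nozzle cap fully down and let it spring up, and after that turn the collar to its locked mark. Leave the other things on the bench where they are, and leave the caps spread.

Things in the scene. Friction and masses are not known exactly. Their poses are not given: they have to be found in the camera images.
- pad: black rubber inspection pad fixed on the bench, 220 mm (its x) by 240 mm (its y), 5 mm thick; origin at the centre of its underside. Its yaw varies.
- cap1: gold aluminium bottle cap, a closed squat cylinder 36 mm across and 18 mm high, 30 g, origin at the centre of its underside as built (z along its axis; it may end either face up). At the middle of the heap on the pad.
- cap2: gold aluminium bottle cap, a closed squat cylinder 36 mm across and 18 mm high, 30 g, origin at the centre of its underside as built (z along its axis; it may end either face up). In the heap.
- cap3: gold aluminium bottle cap, a closed squat cylinder 36 mm across and 18 mm high, 30 g, origin at the centre of its underside as built (z along its axis; it may end either face up). In the heap.
- cap4: gold aluminium bottle cap, a closed squat cylinder 36 mm across and 18 mm high, 30 g, origin at the centre of its underside as built (z along its axis; it may end either face up). Starts on top of three others of the heap.
- cap5: gold aluminium bottle cap, a closed squat cylinder 36 mm across and 18 mm high, 30 g, origin at the centre of its underside as built (z along its axis; it may end either face up). In the heap. May be absent (None).
- cap6: gold aluminium bottle cap, a closed squat cylinder 36 mm across and 18 mm high, 30 g, origin at the centre of its underside as built (z along its axis; it may end either face up). In the heap. May be absent (None).
- cap7: gold aluminium bottle cap, a closed squat cylinder 36 mm across and 18 mm high, 30 g, origin at the centre of its underside as built (z along its axis; it may end either face up). Starts by itself on the bare bench to the right of the pad. May be absent (None).
- cap8: gold aluminium bottle cap, a closed squat cylinder 36 mm across and 18 mm high, 30 g, origin at the centre of its underside as built (z along its axis; it may end either face up). Starts by itself on the bare bench to the right of the pad, farther out. May be absent (None).
- collar_axis (a point): point on the vertical axis of the glass mist bottle's lock collar, 142 mm above the bench (level with the top of the collar's post). The bottle is squat, fixed on a 100 mm square, 20 mm high plinth; bottle, collar and nozzle share this axis.
- post_top (a point): centre of the top of the upright steel post on the lock collar: round, 12 mm across, stands free for 36 mm (from 106 to 142 mm above the bench, on a 12 mm wide radial arm whose top is at 106 mm), 48 mm from the collar axis. Pinch or push it to turn the collar.
- lock_mark (a point): the locked mark: a fixed white radial pointer just beneath the collar arm, with a small upright tooth at its outer end; the point lies 48 mm from the axis at 94 mm height. Collar is locked when the post stands straight above the pointer.
- collar (a joint): lock collar angle (rad), growing clockwise seen from above: 0 = free, hard against its stop; 1.4 = locked, arm and post in line with the pointer; it can overrun to 1.8. Stays where it is left (friction about 0.06 N m).
- nozzle_top (a point): centre of the top of the black sprung nozzle cap on the mist bottle, a round cap 32 mm across and 30 mm high with a short spout towards the pad; top 152 mm above the bench at rest.
- nozzle (a joint): nozzle cap travel (m): 0 = up, 0.008 = fully down; springs back (about 2 N to start, 5.5 N fully down).
- gauge: brass go-gauge ring lying flat on the bench, 52 mm outside, 38 mm hole, 12 mm high; a bystander. Origin under its centre.
- spare: spare squat glass jar with a metal lid, 62 mm across, 75 mm high, standing beyond the pad; a bystander. Origin under its centre.
- calipers: steel calipers lying on the bench beyond the bottle, 200 mm long along its x, 12 mm high; a bystander. Origin under its middle.
- plug: small steel plug gauge lying on the bench, 100 mm long along its x, 22 mm thick; a bystander. Origin under its handle.
Not all that is in view belongs to the job. What is shaped like the cap7 but green or pink is not meant.

How it is judged:
On the way, in this order (a step that is already met when the one before it is completed fails the run):
1. all caps spread flat on the pad, clear of one another (x of cap1 in the frame of pad between -0.095 and 0.095 m and y of cap1 in the frame of pad between -0.105 and 0.105 m and z of each of cap1, cap2, cap3, cap4, cap5, cap6, cap7, cap8 in the frame of pad below 0.03 m and angle between the z axis of each of cap1, cap2, cap3, cap4, cap5, cap6, cap7, cap8 and the z axis of pad, either way round below 0.15 rad and x of cap2 in the frame of pad between -0.095 and 0.095 m and y of cap2 in the frame of pad between -0.105 and 0.105 m and x of cap3 in the frame of pad between -0.095 and 0.095 m and y of cap3 in the frame of pad between -0.105 and 0.105 m and x of cap4 in the frame of pad between -0.095 and 0.095 m and y of cap4 in the frame of pad between -0.105 and 0.105 m and x of cap5 in the frame of pad between -0.095 and 0.095 m and y of cap5 in the frame of pad between -0.105 and 0.105 m and x of cap6 in the frame of pad between -0.095 and 0.095 m and y of cap6 in the frame of pad between -0.105 and 0.105 m and x of cap7 in the frame of pad between -0.095 and 0.095 m and y of cap7 in the frame of pad between -0.105 and 0.105 m and x of cap8 in the frame of pad between -0.095 and 0.095 m and y of cap8 in the frame of pad between -0.105 and 0.105 m and horizontal distance between cap1 and cap2 above 0.055 m and horizontal distance between each of cap1, cap2 and cap3 above 0.055 m and horizontal distance between each of cap1, cap2, cap3 and cap4 above 0.055 m and horizontal distance between each of cap1, cap2, cap3, cap4 and cap5 above 0.055 m and horizontal distance between each of cap1, cap2, cap3, cap4, cap5 and cap6 above 0.055 m and horizontal distance between each of cap1, cap2, cap3, cap4, cap5, cap6 and cap7 above 0.055 m and horizontal distance between each of cap1, cap2, cap3, cap4, cap5, cap6, cap7 and cap8 above 0.055 m), for 0.2 s.
2. collar turned back to its free stop (below 0.12 rad) (value of joint collar below 0.12 rad), for 0.2 s.
3. nozzle cap pressed fully down (over 6.5 mm) with the collar free (value of joint nozzle above 0.0065 m and value of joint collar below 0.2 rad), for 0.1 s.
4. nozzle cap sprung back up (value of joint nozzle below 0.0015 m), for 0.1 s.
5. collar turned to its locked mark (1.4 rad, within 0.11) with the nozzle up (value of joint collar between 1.29 and 1.51 rad and value of joint nozzle below 0.0015 m), for 0.2 s.
At the end, for the whole second after the job is handed in: Every cap present lies at rest, flat (within 0.15 rad, either face up) on the pad, not over its edge by more than 3 mm, centres at least 55 mm apart (19 mm clear); collar at 1.4 rad within 0.11; nozzle cap up (under 1.5 mm) (all of step 1 and all of step 5 and linear speed of each of cap1, cap2, cap3, cap4, cap5, cap6, cap7, cap8 below 0.02 m/s); the robot touches nothing.
It fails at once if the gauge is pushed more than 30 mm out of place (distance of gauge from where it was at the start of the episode above 0.03 m).
It fails at once if the spare is pushed more than 30 mm out of place (distance of spare from where it was at the start of the episode above 0.03 m).
It fails at once if the calipers is pushed more than 30 mm out of place (distance of calipers from where it was at the start of the episode above 0.03 m).
It fails at once if the plug is pushed more than 30 mm out of place (distance of plug from where it was at the start of the episode above 0.03 m).
Of cap5, cap6, cap7, cap8 only 2 to 4 are there at a start; the rules pass over those that are not, and their reading is None.
At some moment in a run one of cap1, cap2, cap3, cap4, cap5, cap6, cap7, cap8 may be knocked a few centimetres aside while the robot is not near it.
Once in a run the grip may slacken for a moment while it holds something.
It also fails if it takes over 210 s, if anything falls off the work surface, if the arm or the gripper's body presses on something with over 40 N, if the wrist force passes 120 N, or if a joint passes its speed limit or range.

## Robot

A 6-joint arm with a two-finger parallel gripper is mounted at the origin on the work surface. World frame = base frame: x ahead of the robot, y to its left, z up, the work surface at z = 0. Lengths are in m, angles in rad, forces in N, time in s.
With the tool pointing down it reaches from about 0.3 to 0.775 m from the base axis. Payload 14.6 kg.
Tool frame: the origin (TCP) lies on the centre line of the jaws, within the pads' length; the fingertips stand 19 mm ahead of it and the grasp point (between the pads) is the TCP; z points along the fingers, y is the line along which they close (so a half turn about z gives the same grasp; the last joint's range is limited). The gripper opens to 94 mm and grips with 3 to 60 N. Pads are 16 mm wide; open, the fingers measure 119 mm over their backs; the gripper's body (75 mm by 177 mm) begins 78 mm behind the grasp point.
Start: joints at [-1.21, 0.3, 1.521, -0, 1.321, -0.067], TCP at [0.228, -0.5, 0.224] pointing down, gripper open.
Joint ranges: [-3.03, 3.03], [-0.79, 2.21], [0.23, 2.52], [-1.04, 4.18], [0, 3.07], [-2.55, 2.55]. Speed limits (rad/s): [2.22, 2.22, 2.57, 3.14, 3.14, 3.14].

## Interface

Orientations are given as [roll, pitch, yaw] about the fixed x, y, z axes, in that order (R = Rz(yaw) Ry(pitch) Rx(roll)).
In Python, from station import get_obs, camera, workorder gives the robot as it stands.
- The arm moves only by the tool play_rows, never from a script. Its argument "motion" is a list that holds one entry, the list of rows, each a list of 7 numbers: the shift along the tool's x, y, z as a fraction of full scale, then the turn, a rotation vector about the tool's x, y, z as a fraction of full scale, then the opening, from -1 (shut) to 1 (fully open). In form: [[[x, y, z, ax, ay, az, grip], ...]]. A call has 1 to 10 rows; each row is the pose to reach, as a shift and turn from the pose commanded when the call began, along the tool's axes at that moment, turning the shorter way round; what a row does not reach only later rows make up. Full scale, the value 1, is 0.25 m for a shift and 2 pi rad for a turn. A row lasts 1/10 s, in which the tool goes at most 50 mm and 8.59 degrees, less where a joint would pass 70% of its speed; a pose out of reach is approached as far as the arm can. A call with a number of a shift or a turn outside -1 to 1 is refused whole. A call with a gripper value outside its range is refused whole. The fingers move at their own pace and stop on an object; "grip_force" is the grip in N (left out, the last holds). Time passes only in rows, so rows that repeat a pose let the fingers close. It gives the time, the measured TCP pose, the force, the opening and the grip force at its end, in the units of the state.
- get_obs(): the state, without advancing time (a new reading comes with each control period).
- camera(name): name is "scene" or "top" or "wrist"; returns a dict with "frame" (480x640x3 uint8, red, green, blue), "z_map" (480x640 float32, m along the optical axis (not along the pixel's ray), 0 where there is no reading), "camera_matrix" (3x3 intrinsics, pixels), "D" ([k1, k2, p1, p2, k3] as OpenCV has them; the pictures are not rectified), "T" (4x4, takes a point from camera to world coordinates); the wrist camera has in their place "T_tool_cam" (4x4, takes a point from camera to tool coordinates, whose origin is the TCP and whose axes are the flange's). Camera axes: x right, y up, looking along -z (the intrinsics and any distortion apply to the point x, -y, -z); pixel columns grow to the right and rows downward; lengths in m; the calibration is good to about 2 mm. A picture is of the moment at which its call begins: read the wrist's pose just before it.
- workorder.hand_in(): hands the job in; it is judged then, once.
The state is a dict: "time_s": time; "qpos": joint angles; "joint_vel": joint speeds; "tau": joint torques, N m; "ee_pos": TCP position; "eef_rot": TCP orientation; "force": force on the tool from outside, world axes, zero at the start; "moment": the same for the moment, N m; "grip_width": finger opening in m; "grip_force": force on a finger pad.
Only numpy, scipy, OpenCV 4.12 (cv2) and the standard library are available. Lean on these libraries where they do the work, as an engineer would, in place of code of your own. Each camera call takes 0.05 s, during which the arm holds its last target. There are 200 camera calls.

## Working session

There is one attempt and no reset: what is moved stays moved. The work goes in short steps, Python scripts to look and compute and a tool call to move; the robot and the scene stay as the last step left them, time stands still between calls to the robot, and variables do not carry over. Pictures are saved under pics/ and viewed, at most 14 in all, crops included, and the job is handed in when it is done.

Besides the shell and the picture viewer there is one more tool, called after "Call:" as a command line: name --argument value ..., lists and objects as JSON in quotes. play_rows: Moves the arm, as the interface text tells. Its arguments: {"type":"object","properties":{"motion":{"type":"array"},"grip_force":{"type":"number"}},"required":["motion"]}

```bash
mkdir -p pics; ls; cat > h.py <<'E'
import numpy as np, cv2
from station import get_obs, camera
from scipy.spatial.transform import Rotation as R
def snap(name, png=None):
    o=get_obs(); c=camera(name)
    if png: cv2.imwrite('pics/'+png, c['frame'][:,:,::-1])
    if 'T' not in c:
        T=np.eye(4); T[:3,:3]=R.from_euler('xyz',o['eef_rot']).as_matrix(); T[:3,3]=o['ee_pos']
        c['T']=T@c['T_tool_cam']
    return c
def cloud(c):
    h,w=c['z_map'].shape
    u,v=np.meshgrid(np.arange(w),np.arange(h))
    p=cv2.undistortPoints(np.stack([u,v],-1).reshape(-1,1,2).astype(np.float64),c['camera_matrix'],c['D'] if not isinstance(c['D'],list) else np.array(c['D'])).reshape(h,w,2)
    z=c['z_map']
    P=np.stack([p[...,0]*z,-p[...,1]*z,-z],-1)
    W=P@c['T'][:3,:3].T+c['T'][:3,3]; W[z==0]=np.nan
    return W
E
python3 - <<'E'
from h import *
o=get_obs();print(o)
for n in ('top','scene'):
    c=snap(n,n+'0.png'); print(n,c['T'],c['camera_matrix'],c['D'])
    np.savez(n+'0.npz',W=cloud(c),f=c['frame'])
E
```

```text
pics
{'time_s': 0.0, 'qpos': array([-1.20960448e+00,  3.00474510e-01,  1.52161483e+00, -1.26099269e-05,
        1.32071663e+00, -6.66173408e-02]), 'joint_vel': array([ 9.80946719e-04,  5.36099359e-05,  8.84932836e-04,  6.73469716e-04,
        5.69183426e-04, -3.60135933e-04]), 'tau': array([-1.49367293e-03, -5.31812990e+01, -3.52732301e+01,  7.07569672e-02,
        2.44608679e-02, -8.87944020e-05]), 'ee_pos': array([ 0.22807722, -0.50019579,  0.22387018]), 'eef_rot': array([-3.14038122e+00, -6.85811592e-05,  4.27812279e-01]), 'force': array([-0.46383203,  0.01883876,  0.15983841]), 'moment': array([-0.01827566,  0.0418557 ,  0.01201451]), 'grip_force': 0.0, 'grip_width': 0.0940222628949499}
top [[-0.01146285  0.99208216 -0.12506633  0.42899709]
 [-0.99984904 -0.01300516 -0.01152238 -0.06951412]
 [-0.01305766  0.12491537  0.99208147  1.31931756]
 [ 0.          0.          0.          1.        ]] [[613.93278538   0.         321.48702302]
 [  0.         613.93278538 227.70151829]
 [  0.           0.           1.        ]] [0.05481537 0.         0.         0.         0.        ]
scene [[ 0.61106589 -0.55119011  0.56814429  1.07948397]
 [ 0.7915586   0.43072837 -0.43348362 -0.43867985]
 [-0.00578398  0.71460656  0.69950269  0.74605652]
 [ 0.          0.          0.          1.        ]] [[488.10108297   0.         321.26195923]
 [  0.         488.10108297 243.32309476]
 [  0.           0.           1.        ]] [-0.03533678  0.          0.          0.          0.        ]
```

View pics/top0.png

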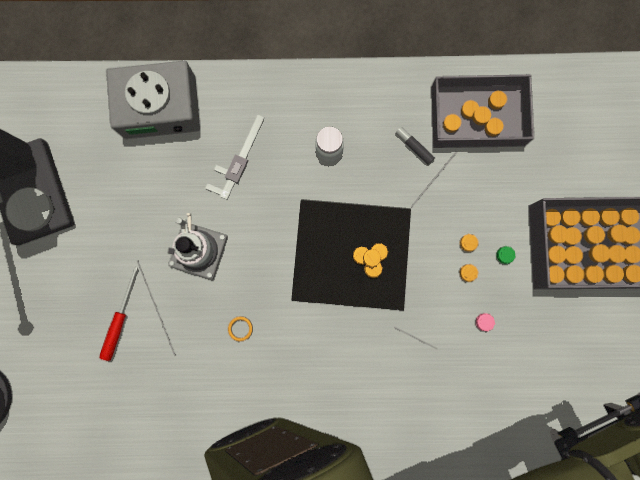

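View pics/scene0.png

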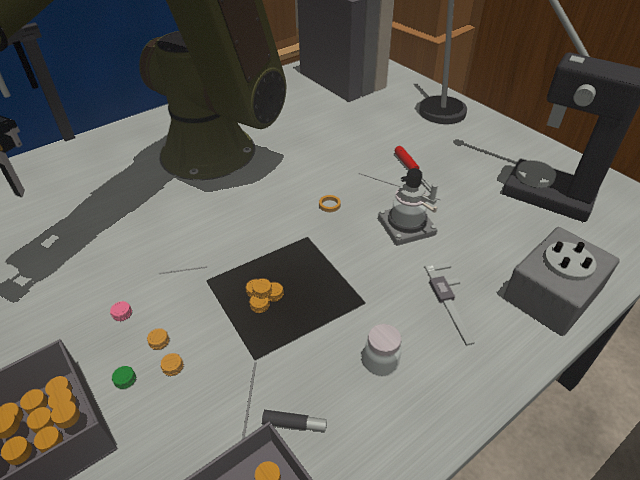

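Top view: the pad is at about (352,255), with 4 heap caps near (361,255), (372,258), (379,251) and (373,269). The strays are at (469,243) and (469,273), and the bottle is near (190,247). Next I'll measure these.

```bash
cat >> h.py <<'E'
def gold(f):
    hsv=cv2.cvtColor(f,cv2.COLOR_RGB2HSV)
    return ((hsv[...,0]>10)&(hsv[...,0]<26)&(hsv[...,1]>150)&(hsv[...,2]>90)).astype(np.uint8)
E
python3 - <<'E'
from h import *
d=np.load('top0.npz');W=d['W'];f=d['f']
g=gold(f); n,l,s,c=cv2.connectedComponentsWithStats(g)
for i in range(1,n):
    if s[i,4]>60 and c[i][0]<520:
        p=W[l==i]; print(c[i],s[i,4],np.nanmedian(p,0).round(4),np.nanmax(p[:,2]).round(4))
blk=((f.max(2)<45)&(abs(W[...,2])<.03)).astype(np.uint8)
n,l,s,c=cv2.connectedComponentsWithStats(blk)
i=[i for i in range(1,n) if abs(c[i]-[350,255]).max()<15 and s[i,4]>3000][0]
q=W[l==i]; r=cv2.minAreaRect(q[:,:2].astype(np.float32)*1000); print('pad',r,np.nanmedian(q[:,2]),cv2.boxPoints(r))
# heap heights
for (u,v) in [(361,255),(372,258),(379,251),(373,269),(469,243),(469,273),(184,243),(188,218),(240,328),(329,140)]: print(u,v,W[v,u].round(4))
print(W[300,200:300:30].round(4))
m=(W[...,2]>.085)&(W[...,2]<.2)&(W[...,1]>.05)&(W[...,1]<.35)&(W[...,0]>.3)&(W[...,0]<.6)
for a,b in [(.088,.098),(.098,.11),(.13,.146),(.146,.16)]:
    k=m&(W[...,2]>a)&(W[...,2]<b); print(a,k.sum(),W[k].min(0).round(3),W[k].max(0).round(3))
cv2.imwrite('pics/bz.png',np.hstack([cv2.resize(f[200:285,150:240,::-1],None,fx=4,fy=4,interpolation=2),cv2.resize(f[220:305,330:420,::-1],None,fx=4,fy=4,interpolation=2)]))
E
```

```text
[497.80542986  98.84615385] 221 [ 0.8678 -0.4386  0.0237] 0.0318
[482.33692308 116.6       ] 650 [ 0.8264 -0.4009  0.0251] 0.0484
[451.94009217 122.38248848] 217 [ 0.8182 -0.3391  0.0237] 0.0319
[468.64502165 242.40692641] 231 [ 0.5578 -0.3656  0.0178] 0.0252
[371.0052356  258.17539267] 764 [ 0.5281 -0.1595  0.0249] 0.0497
[468.43534483 272.58189655] 232 [ 0.4948 -0.362   0.0183] 0.0246
[239.68449198 328.52406417] 187 [0.3825 0.1213 0.0125] 0.0191
pad ((537.3854370117188, -117.119140625), (238.46974182128906, 218.0384521484375), 84.31759643554688) 0.005329446258599324 [[ 417.09598  -224.97363 ]
 [ 634.063    -246.56253 ]
 [ 657.6749     -9.264648]
 [ 440.7079     12.324249]]
361 255 [ 0.5332 -0.1373  0.0226]
372 258 [ 0.5248 -0.1588  0.0454]
379 251 [ 0.5409 -0.1753  0.0257]
373 269 [ 0.5033 -0.162   0.0232]
469 243 [ 0.5566 -0.367   0.0148]
469 273 [ 0.493  -0.3637  0.0174]
184 243 [0.5501 0.2071 0.152 ]
188 218 [0.6066 0.2135 0.0947]
240 328 [0.3832 0.121  0.0007]
329 140 [ 0.7697 -0.0728  0.0736]
[[ 0.4433  0.2075 -0.0031]
 [ 0.4423  0.1428  0.0007]
 [ 0.4415  0.0788  0.    ]
 [ 0.4407  0.0147  0.0009]]
0.088 287 [0.516 0.177 0.088] [0.599 0.253 0.098]
0.098 308 [0.519 0.181 0.098] [0.599 0.253 0.11 ]
0.13 92 [0.534 0.182 0.13 ] [0.6   0.226 0.146]
0.146 213 [0.535 0.183 0.146] [0.599 0.223 0.158]
```

View pics/bz.png

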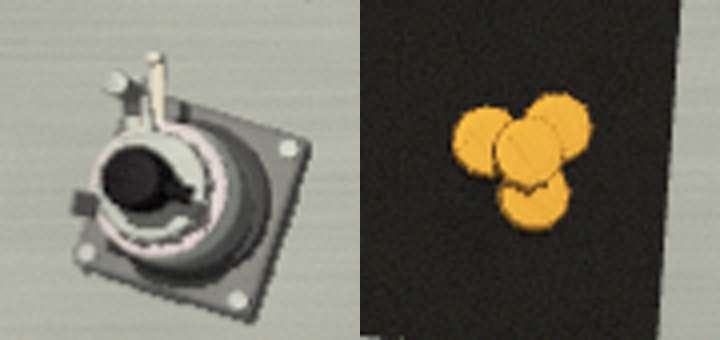

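Heap: one cap on top of three, with none hidden. With two strays that makes 6 caps. The crop shows cap centres at (361.9,255.2), (379.3,252.5) and (373.7,268.7), with the top one at (372.2,258). The post is near (179,220) and the pointer near (188,217). I'll leave the lower heap cap C where it is and move the other five.

```bash
cat >> h.py <<'E'
def ray(c,u,v,z):
    p=cv2.undistortPoints(np.array([[[u,v]]],float),c['camera_matrix'],np.array(c['D'])).ravel()
    d=c['T'][:3,:3]@[p[0],-p[1],-1]; o=c['T'][:3,3]
    return o+d*(z-o[2])/d[2]
PC=np.array([.5374,-.1171]);PX=np.array([.995,-.099]);PY=np.array([.099,.995])
def pad2w(x,y): return PC+x*PX+y*PY
def w2pad(p): q=np.array(p[:2])-PC; return np.array([q@PX,q@PY])
def rows(start,wps):
    """start=(x,y,z,yawdeg) commanded; wps (x,y,z,yawdeg) -> row fractions"""
    x,y,z,a=start; t=np.radians(a); c,s=np.cos(t),np.sin(t)
    for w in wps:
        d=np.array(w[:3])-[x,y,z]; da=(w[3]-a+180)%360-180
        n=max(np.ceil(np.linalg.norm(d)/.05),1)
        print(w,'->',np.round([(c*d[0]+s*d[1])/.25,(s*d[0]-c*d[1])/.25,-d[2]/.25,-da/360],3),'rows from start',n)
E
python3 - <<'E'
from h import *
c=snap('top')
for n,u,v,z in [('A',361.9,255.2,.023),('B',379.3,252.5,.023),('C',373.7,268.7,.023),('T',372.2,258,.041),('s7',468.8,242.3,.018),('s8',468.6,272.5,.018),('nozz',183.5,244,.152),('post',179,220.5,.142),('mark',188.5,215,.094),('gauge',239.7,328.3,.012)]:
    p=ray(c,u,v,z); print(n,p.round(4),w2pad(p).round(4))
for s in [(.065,.075),(-.015,.08),(.065,0),(-.07,.015),(.065,-.08)]: print(s,pad2w(*s).round(4))
o=get_obs()
rows((.2281,-.5002,.2239,24.5),[(.526,-.159,.15,60),(.526,-.159,.045,60)])
E
```

```text
A [ 0.5327 -0.1392  0.023 ] [-0.0025 -0.0225]
B [ 0.538  -0.1761  0.023 ] [ 0.0064 -0.0586]
C [ 0.5039 -0.1635  0.023 ] [-0.0287 -0.0495]
T [ 0.5252 -0.1595  0.041 ] [-0.008  -0.0434]
s7 [ 0.5578 -0.3659  0.018 ] [ 0.0449 -0.2455]
s8 [ 0.494  -0.3628  0.018 ] [-0.0188 -0.2487]
nozz [0.5482 0.208  0.152 ] [-0.0214  0.3246]
post [0.5951 0.2199 0.142 ] [0.024 0.341]
mark [0.6128 0.2127 0.094 ] [0.0424 0.3356]
gauge [0.383 0.12  0.012] [-0.1771  0.2206]
(0.065, 0.075) [ 0.6095 -0.0489]
(-0.015, 0.08) [ 0.5304 -0.036 ]
(0.065, 0) [ 0.6021 -0.1235]
(-0.07, 0.015) [ 0.4692 -0.0952]
(0.065, -0.08) [ 0.5942 -0.2031]
(0.526, -0.159, 0.15, 60) -> [ 1.65  -0.748  0.296 -0.099] rows from start 10.0
(0.526, -0.159, 0.045, 60) -> [ 1.65  -0.748  0.716 -0.099] rows from start 10.0
```

Call:
play_rows --motion '[[[0.82,-0.37,0.15,0,0,-0.05,0.3],[0.82,-0.37,0.15,0,0,-0.05,0.3],[0.82,-0.37,0.15,0,0,-0.05,0.3],[0.82,-0.37,0.15,0,0,-0.05,0.3],[0.82,-0.37,0.15,0,0,-0.05,0.3],[0.82,-0.37,0.15,0,0,-0.05,0.3],[0.82,-0.37,0.15,0,0,-0.05,0.3]]]' --grip_force 20

```text
time_s: 0.85
ee_pos: [0.3764, -0.331, 0.1869]
eef_rot: [-3.141, 0.0, 0.743]
force: [-0.0, -0.3, -0.1]
grip_width: 0.0611
grip_force: 0.0
```

```bash
python3 - <<'E'
from h import *
o=get_obs(); p=o['ee_pos']; a=np.degrees(o['eef_rot'][2]); print(p,np.degrees(o['eef_rot']),o['force'])
rows((*p,a),[(.5252,-.1595,.15,60),(.5252,-.1595,.1,60),(.5252,-.1595,.046,60)])
E
```

```text
[ 0.37643527 -0.331033    0.18688   ] [-1.79986605e+02  8.68782261e-03  4.25810516e+01] [-0.04033028 -0.27169979 -0.08541045]
(0.5252, -0.1595, 0.15, 60) -> [ 0.902 -0.103  0.148 -0.048] rows from start 5.0
(0.5252, -0.1595, 0.1, 60) -> [ 0.902 -0.103  0.348 -0.048] rows from start 5.0
(0.5252, -0.1595, 0.046, 60) -> [ 0.902 -0.103  0.564 -0.048] rows from start 6.0
```

Call:
play_rows --motion '[[[0.902,-0.103,0.148,0,0,-0.048,0.3],[0.902,-0.103,0.148,0,0,-0.048,0.3],[0.902,-0.103,0.148,0,0,-0.048,0.3],[0.902,-0.103,0.148,0,0,-0.048,0.3],[0.902,-0.103,0.148,0,0,-0.048,0.3],[0.902,-0.103,0.148,0,0,-0.048,0.3],[0.902,-0.103,0.348,0,0,-0.048,0.3],[0.902,-0.103,0.5,0,0,-0.048,0.3],[0.902,-0.103,0.564,0,0,-0.048,0.3],[0.902,-0.103,0.564,0,0,-0.048,0.3]]]'

```text
time_s: 1.85
ee_pos: [0.524, -0.1614, 0.0444]
eef_rot: [-3.139, 0.001, 1.042]
force: [0.3, -1.0, 0.4]
grip_width: 0.0611
grip_force: 0.0
```

```bash
python3 - <<'E'
from h import *
p=(.5252,-.1595,.046,60)
print(get_obs()['ee_pos'],get_obs()['eef_rot'])
rows(p,[(.5252,-.1595,.1,60),(.6095,-.0489,.1,60),(.6095,-.0489,.047,60)])
rows((.6095,-.0489,.1,60),[(.6095,-.0489,.028,60),(.6095,-.0489,.1,60),(.5327,-.1392,.1,72),(.5327,-.1392,.027,72)])
E
```

```text
[ 0.52395151 -0.16141354  0.04436898] [-3.13939152e+00  5.46958968e-04  1.04165961e+00]
(0.5252, -0.1595, 0.1, 60) -> [ 0.     0.    -0.216  0.   ] rows from start 2.0
(0.6095, -0.0489, 0.1, 60) -> [ 0.552  0.071 -0.216  0.   ] rows from start 3.0
(0.6095, -0.0489, 0.047, 60) -> [ 0.552  0.071 -0.004  0.   ] rows from start 3.0
(0.6095, -0.0489, 0.028, 60) -> [0.    0.    0.288 0.   ] rows from start 2.0
(0.6095, -0.0489, 0.1, 60) -> [ 0.  0. -0.  0.] rows from start 1
(0.5327, -0.1392, 0.1, 72) -> [-0.466 -0.085 -0.    -0.033] rows from start 3.0
(0.5327, -0.1392, 0.027, 72) -> [-0.466 -0.085  0.292 -0.033] rows from start 3.0
```

Call:
play_rows --motion '[[[0,0,0,0,0,0,-0.5],[0,0,0,0,0,0,-0.5],[0,0,0,0,0,0,-0.5],[0,0,0,0,0,0,-0.5],[0,0,0,0,0,0,-0.5],[0,0,-0.1,0,0,0,-0.5],[0,0,-0.22,0,0,0,-0.5],[0,0,-0.22,0,0,0,-0.5]]]'

```text
time_s: 2.65
ee_pos: [0.5267, -0.1603, 0.1045]
eef_rot: [3.136, -0.001, 1.044]
force: [-0.3, -0.7, -0.3]
grip_width: 0.0352
grip_force: 20.0
```

Call:
play_rows --motion '[[[0.19,0.024,0,0,0,0,-0.5],[0.37,0.048,0,0,0,0,-0.5],[0.552,0.071,0,0,0,0,-0.5],[0.552,0.071,0,0,0,0,-0.5],[0.552,0.071,0.14,0,0,0,-0.5],[0.552,0.071,0.24,0,0,0,-0.5],[0.552,0.071,0.288,0,0,0,-0.5],[0.552,0.071,0.288,0,0,0,-0.5],[0.552,0.071,0.288,0,0,0,-0.5]]]'

```text
time_s: 3.55
ee_pos: [0.61, -0.0498, 0.0292]
eef_rot: [3.141, -0.0, 1.043]
force: [-0.3, -0.3, -0.3]
grip_width: 0.0355
grip_force: 20.0
```

Call:
play_rows --motion '[[[0,0,0,0,0,0,0.2],[0,0,0,0,0,0,0.2],[0,0,-0.15,0,0,0,0.2],[0,0,-0.24,0,0,0,0.2],[-0.15,-0.028,-0.24,0,0,-0.015,0.2],[-0.31,-0.057,-0.24,0,0,-0.033,0.2],[-0.466,-0.085,-0.24,0,0,-0.033,0.2],[-0.466,-0.085,-0.24,0,0,-0.033,0.2],[-0.466,-0.085,-0.1,0,0,-0.033,0.2],[-0.466,-0.085,-0.06,0,0,-0.033,0.2]]]'

```text
time_s: 4.55
ee_pos: [0.5321, -0.1391, 0.042]
eef_rot: [-3.139, -0.0, 1.251]
force: [0.0, 0.4, -0.0]
grip_width: 0.0564
grip_force: 0.0
```

```bash
python3 - <<'E'
from h import *
c=snap('top'); W=cloud(c); g=gold(c['frame'])
n,l,s,cc=cv2.connectedComponentsWithStats(g)
for i in range(1,n):
    if s[i,4]>60 and cc[i][0]<520 and cc[i][1]>150:
        q=W[l==i]; p=ray(c,*cc[i],.02); print(s[i,4],p.round(4),w2pad(p).round(4))
o=get_obs();print(o['ee_pos'],o['eef_rot'])
rows((.5327,-.1392,.1,72),[(.5304,-.036,.1,72)])
E
```

```text
244 [ 0.61   -0.0477  0.02  ] [0.0654 0.0762]
231 [ 0.5573 -0.365   0.02  ] [ 0.0443 -0.2447]
230 [ 0.4938 -0.3619  0.02  ] [-0.0192 -0.2479]
187 [0.3828 0.1189 0.02  ] [-0.1772  0.2195]
[ 0.53191044 -0.13882468  0.04136542] [-3.13764496e+00 -4.99562523e-05  1.25095050e+00]
(0.5304, -0.036, 0.1, 72) -> [ 0.39  -0.136 -0.     0.   ] rows from start 3.0
```

Call:
play_rows --motion '[[[0,0,0.066,0,0,0,0.2],[0,0,0.066,0,0,0,0.2],[0,0,0.066,0,0,0,-0.5],[0,0,0.066,0,0,0,-0.5],[0,0,0.066,0,0,0,-0.5],[0,0,0.066,0,0,0,-0.5],[0,0,0.066,0,0,0,-0.5],[0,0,-0.08,0,0,0,-0.5],[0,0,-0.2,0,0,0,-0.5],[0,0,-0.2,0,0,0,-0.5]]]'

```text
time_s: 5.6
ee_pos: [0.5347, -0.1401, 0.0979]
eef_rot: [3.135, -0.0, 1.251]
force: [0.1, 0.1, -0.9]
grip_width: 0.0355
grip_force: 20.1
```

Call:
play_rows --motion '[[[0.13,-0.045,0,0,0,0,-0.5],[0.26,-0.09,0,0,0,0,-0.5],[0.39,-0.136,0,0,0,0,-0.5],[0.39,-0.136,0,0,0,0,-0.5],[0.39,-0.136,0.14,0,0,0,-0.5],[0.39,-0.136,0.22,0,0,0,-0.5],[0.39,-0.136,0.266,0,0,0,-0.5],[0.39,-0.136,0.266,0,0,0,-0.5],[0.39,-0.136,0.266,0,0,0,-0.5]]]'

```text
time_s: 6.5
ee_pos: [0.5315, -0.0366, 0.0275]
eef_rot: [3.142, 0.0, 1.251]
force: [0.1, 0.5, -0.9]
grip_width: 0.0357
grip_force: 20.0
```

```bash
python3 - <<'E'
from h import *
o=get_obs();print(o['ee_pos'],o['eef_rot'],o['grip_width'])
rows((.5304,-.036,.0275,72),[(.5304,-.036,.1,72),(.538,-.1761,.1,131),(.538,-.1761,.044,131)])
rows((.538,-.1761,.1,131),[(.6021,-.1235,.1,131)])
E
```

```text
[ 0.53145938 -0.03663113  0.02749199] [3.14155593e+00 4.32168168e-05 1.25057821e+00] 0.03574815121415508
(0.5304, -0.036, 0.1, 72) -> [ 0.    0.   -0.29  0.  ] rows from start 2.0
(0.538, -0.1761, 0.1, 131) -> [-0.524  0.202 -0.29  -0.164] rows from start 4.0
(0.538, -0.1761, 0.044, 131) -> [-0.524  0.202 -0.066 -0.164] rows from start 3.0
(0.6021, -0.1235, 0.1, 131) -> [-0.009  0.332 -0.     0.   ] rows from start 2.0
```

Call:
play_rows --motion '[[[0,0,0,0,0,0,0.2],[0,0,0,0,0,0,0.2],[0,0,-0.15,0,0,0,0.2],[0,0,-0.29,0,0,-0.02,0.2],[-0.17,0.065,-0.29,0,0,-0.045,0.2],[-0.34,0.13,-0.29,0,0,-0.07,0.2],[-0.524,0.202,-0.29,0,0,-0.095,0.2],[-0.524,0.202,-0.29,0,0,-0.12,0.2],[-0.524,0.202,-0.29,0,0,-0.145,0.2],[-0.524,0.202,-0.29,0,0,-0.164,0.2]]]'

```text
time_s: 7.5
ee_pos: [0.538, -0.1771, 0.1003]
eef_rot: [3.141, 0.0, 2.255]
force: [0.9, -0.7, -0.0]
grip_width: 0.0562
grip_force: 0.0
```

```bash
python3 - <<'E'
from h import *
o=get_obs();print(o['ee_pos'],o['eef_rot'])
c=snap('wrist','w1.png'); W=cloud(c); g=gold(c['frame'])
n,l,s,cc=cv2.connectedComponentsWithStats(g)
for i in range(1,n):
    if s[i,4]>300:
        p=ray(c,*cc[i],.022); print(cc[i].round(),s[i,4],p.round(4),w2pad(p).round(4))
E
```

```text
[ 0.53804646 -0.1771121   0.10025091] [3.14131866e+00 4.37899963e-04 2.25542792e+00]
```

View pics/w1.png

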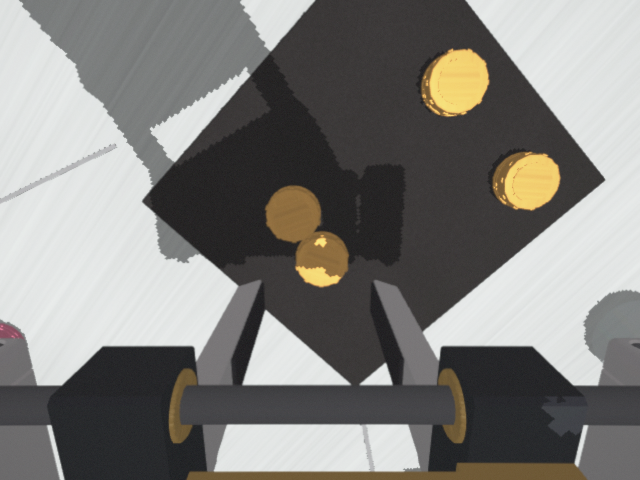

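The wrist view shows the two placed caps at (458,82) and (527,180), and the remaining heap caps C at (293,214) and B at (322,259). B sits between the jaws.

```bash
python3 - <<'E'
from h import *
c=snap('wrist')
for u,v in [(293,213),(322,259),(457,82),(527,181)]: 
    p=ray(c,u,v,.023); print(p.round(4),w2pad(p).round(4))
E
```

```text
[ 0.5047 -0.1609  0.023 ] [-0.0282 -0.0468]
[ 0.5399 -0.1731  0.023 ] [ 0.008  -0.0554]
[ 0.5299 -0.0362  0.023 ] [-0.0155  0.0798]
[ 0.6067 -0.0483  0.023 ] [0.0622 0.0753]
```

Call:
play_rows --motion '[[[0,0,0.14,0,0,0,0.2],[0,0,0.25,0,0,0,0.2],[0,0,0.29,0,0,0,0.2],[0,0,0.29,0,0,0,0.2],[0,0,0.29,0,0,0,-0.5],[0,0,0.29,0,0,0,-0.5],[0,0,0.29,0,0,0,-0.5],[0,0,0.29,0,0,0,-0.5],[0,0,0.15,0,0,0,-0.5],[0,0,0,0,0,0,-0.5]]]'

```text
time_s: 8.6
ee_pos: [0.5374, -0.1763, 0.1003]
eef_rot: [-3.14, -0.002, 2.25]
force: [0.5, 0.3, 0.1]
grip_width: 0.0354
grip_force: 20.0
```

Call:
play_rows --motion '[[[-0.004,0.16,0,0,0,0,-0.5],[-0.009,0.332,0,0,0,0,-0.5],[-0.009,0.332,0,0,0,0,-0.5],[-0.009,0.332,0.14,0,0,0,-0.5],[-0.009,0.332,0.24,0,0,0,-0.5],[-0.009,0.332,0.288,0,0,0,-0.5],[-0.009,0.332,0.288,0,0,0,-0.5],[-0.009,0.332,0.288,0,0,0,-0.5]]]'

```text
time_s: 9.4
ee_pos: [0.6042, -0.1264, 0.0285]
eef_rot: [3.141, 0.0, 2.25]
force: [-0.6, 0.0, 0.7]
grip_width: 0.0354
grip_force: 20.0
```

```bash
python3 - <<'E'
from h import *
o=get_obs();print(o['ee_pos'],o['eef_rot'],o['grip_width'])
rows((.6021,-.1235,.028,131),[(.558,-.3655,.1,180),(.558,-.3655,.022,180)])
rows((.558,-.3655,.1,180),[(.5942,-.2031,.1,180),(.494,-.3625,.1,180)])
E
```

```text
[ 0.60416125 -0.12641559  0.02854627] [3.14129667e+00 4.01650051e-04 2.24986291e+00] 0.035424544182345266
(0.558, -0.3655, 0.1, 180) -> [-0.615 -0.768 -0.288 -0.136] rows from start 6.0
(0.558, -0.3655, 0.022, 180) -> [-0.615 -0.768  0.024 -0.136] rows from start 5.0
(0.5942, -0.2031, 0.1, 180) -> [-0.145  0.65  -0.     0.   ] rows from start 4.0
(0.494, -0.3625, 0.1, 180) -> [ 0.256  0.012 -0.     0.   ] rows from start 2.0
```

Call:
play_rows --motion '[[[0,0,0,0,0,0,0.2],[0,0,0,0,0,0,0.2],[0,0,-0.15,0,0,0,0.2],[0,0,-0.288,0,0,0,0.2],[-0.615,-0.768,-0.288,0,0,-0.136,0.2],[-0.615,-0.768,-0.288,0,0,-0.136,0.2],[-0.615,-0.768,-0.288,0,0,-0.136,0.2],[-0.615,-0.768,-0.288,0,0,-0.136,0.2],[-0.615,-0.768,-0.288,0,0,-0.136,0.2],[-0.615,-0.768,-0.288,0,0,-0.136,0.2]]]'

```text
time_s: 10.4
ee_pos: [0.5493, -0.3715, 0.1003]
eef_rot: [-3.14, 0.001, 3.106]
force: [0.5, 0.6, 0.2]
grip_width: 0.0564
grip_force: 0.0
```

```bash
cat >> h.py <<'E'
def caps(c,zt=.02):
    g=gold(c['frame']); n,l,s,cc=cv2.connectedComponentsWithStats(g)
    for i in range(1,n):
        if s[i,4]>60 and 130<cc[i][0]<520 and cc[i][1]>150:
            p=ray(c,*cc[i],zt); print(cc[i].round(),s[i,4],p.round(4),w2pad(p).round(4))
E
python3 - <<'E'
from h import *
caps(snap('top'))
o=get_obs();p=o['ee_pos'];a=np.degrees(o['eef_rot'][2])%360;print(o['ee_pos'],a)
rows((*p,a),[(.558,-.3655,.1,180),(.558,-.3655,.022,180)])
E
```

```text
[318. 220.] 247 [ 0.6098 -0.0476  0.02  ] [0.0652 0.0763]
[355. 222.] 250 [ 0.6032 -0.1259  0.02  ] [ 0.0664 -0.0022]
[313. 257.] 247 [ 0.5311 -0.0354  0.02  ] [-0.0143  0.0807]
[372. 270.] 257 [ 0.5016 -0.1611  0.02  ] [-0.0312 -0.0473]
[240. 328.] 183 [0.383  0.1187 0.02  ] [-0.1769  0.2194]
[ 0.54997316 -0.36959196  0.10011824] 178.42179730093707
(0.558, -0.3655, 0.1, 180) -> [-0.032  0.017  0.    -0.004] rows from start 1.0
(0.558, -0.3655, 0.022, 180) -> [-0.032  0.017  0.312 -0.004] rows from start 2.0
```

Call:
play_rows --motion '[[[-0.032,0.017,0,0,0,-0.004,0.2],[-0.032,0.017,0.14,0,0,-0.004,0.2],[-0.032,0.017,0.26,0,0,-0.004,0.2],[-0.032,0.017,0.312,0,0,-0.004,0.2],[-0.032,0.017,0.312,0,0,-0.004,0.2],[-0.032,0.017,0.312,0,0,-0.004,-0.5],[-0.032,0.017,0.312,0,0,-0.004,-0.5],[-0.032,0.017,0.312,0,0,-0.004,-0.5],[-0.032,0.017,0.312,0,0,-0.004,-0.5],[-0.032,0.017,0.16,0,0,-0.004,-0.5]]]'

```text
time_s: 11.45
ee_pos: [0.5575, -0.3609, 0.0558]
eef_rot: [3.137, -0.007, 3.13]
force: [-0.1, -0.6, 0.1]
grip_width: 0.0354
grip_force: 20.0
```

```bash
python3 - <<'E'
from h import *
o=get_obs();p=o['ee_pos'];a=np.degrees(o['eef_rot'][2])%360;print(o['ee_pos'],a,o['grip_width'])
rows((.558,-.3655,.0603,180),[(.558,-.3655,.1,180),(.5942,-.2031,.1,180),(.5942,-.2031,.028,180)])
E
```

```text
[ 0.55749921 -0.36094948  0.0557981 ] 179.31213824227754 0.03544420851714881
(0.558, -0.3655, 0.1, 180) -> [ 0.     0.    -0.159  0.   ] rows from start 1.0
(0.5942, -0.2031, 0.1, 180) -> [-0.145  0.65  -0.159  0.   ] rows from start 4.0
(0.5942, -0.2031, 0.028, 180) -> [-0.145  0.65   0.129  0.   ] rows from start 4.0
```

Call:
play_rows --motion '[[[0,0,-0.16,0,0,0,-0.5],[-0.145,0.65,-0.16,0,0,0,-0.5],[-0.145,0.65,-0.16,0,0,0,-0.5],[-0.145,0.65,-0.16,0,0,0,-0.5],[-0.145,0.65,-0.16,0,0,0,-0.5],[-0.145,0.65,0,0,0,0,-0.5],[-0.145,0.65,0.08,0,0,0,-0.5],[-0.145,0.65,0.13,0,0,0,-0.5],[-0.145,0.65,0.13,0,0,0,-0.5],[-0.145,0.65,0.13,0,0,0,-0.5]]]'

```text
time_s: 12.45
ee_pos: [0.5978, -0.2009, 0.0279]
eef_rot: [-3.141, 0.001, 3.129]
force: [0.1, -0.6, -0.0]
grip_width: 0.0351
grip_force: 20.0
```

```bash
python3 - <<'E'
from h import *
o=get_obs();p=o['ee_pos'];a=np.degrees(o['eef_rot'][2])%360;print(o['ee_pos'],a,o['grip_width'],o['force'])
rows((*p,a),[(*p[:2],.1,a),(.494,-.3625,.1,180),(.494,-.3625,.022,180)])
rows((.494,-.3625,.1,180),[(.4692,-.0952,.1,180)])
E
```

```text
[ 0.59781141 -0.2008903   0.02791613] 179.3008193972328 0.03508222314819944 [ 0.05477982 -0.63611725 -0.03631651]
(np.float64(0.5978114134926834), np.float64(-0.20089029915371442), 0.1, np.float64(179.3008193972328)) -> [ 0.     0.    -0.288 -0.   ] rows from start 2.0
(0.494, -0.3625, 0.1, 180) -> [ 0.407 -0.651 -0.288 -0.002] rows from start 5.0
(0.494, -0.3625, 0.022, 180) -> [ 0.407 -0.651  0.024 -0.002] rows from start 4.0
(0.4692, -0.0952, 0.1, 180) -> [ 0.099  1.069 -0.     0.   ] rows from start 6.0
```

Call:
play_rows --motion '[[[0,0,0,0,0,0,0.2],[0,0,0,0,0,0,0.2],[0,0,-0.15,0,0,0,0.2],[0,0,-0.288,0,0,0,0.2],[0.407,-0.651,-0.288,0,0,-0.002,0.2],[0.407,-0.651,-0.288,0,0,-0.002,0.2],[0.407,-0.651,-0.288,0,0,-0.002,0.2],[0.407,-0.651,-0.288,0,0,-0.002,0.2],[0.407,-0.651,-0.288,0,0,-0.002,0.2],[0.407,-0.651,-0.2,0,0,-0.002,0.2]]]'

```text
time_s: 13.45
ee_pos: [0.4945, -0.3638, 0.0802]
eef_rot: [-3.138, 0.004, 3.14]
force: [0.3, -0.1, -0.3]
grip_width: 0.0564
grip_force: 0.0
```

```bash
python3 - <<'E'
from h import *
caps(snap('top'))
o=get_obs();p=o['ee_pos'];a=np.degrees(o['eef_rot'][2])%360;print(o['ee_pos'],a)
rows((*p,a),[(.494,-.3625,.022,180)])
E
```

```text
[318. 220.] 249 [ 0.6099 -0.0477  0.02  ] [0.0653 0.0762]
[355. 222.] 250 [ 0.6032 -0.1259  0.02  ] [ 0.0664 -0.0022]
[390. 226.] 251 [ 0.5954 -0.2001  0.02  ] [ 0.0659 -0.0768]
[313. 257.] 247 [ 0.5311 -0.0354  0.02  ] [-0.0143  0.0807]
[372. 270.] 252 [ 0.5018 -0.161   0.02  ] [-0.0311 -0.0472]
[240. 328.] 185 [0.3829 0.1188 0.02  ] [-0.1771  0.2194]
[ 0.49313034 -0.36171757  0.07481854] 179.98537796391668
(0.494, -0.3625, 0.022, 180) -> [-0.003 -0.003  0.211 -0.   ] rows from start 2.0
```

Call:
play_rows --motion '[[[0,0,0.14,0,0,0,0.2],[0,0,0.22,0,0,0,0.2],[0,0,0.222,0,0,0,0.2],[0,0,0.222,0,0,0,-0.5],[0,0,0.222,0,0,0,-0.5],[0,0,0.222,0,0,0,-0.5],[0,0,0.222,0,0,0,-0.5],[0,0,0.08,0,0,0,-0.5],[0,0,-0.08,0,0,0,-0.5],[0,0,-0.08,0,0,0,-0.5]]]'

```text
time_s: 14.5
ee_pos: [0.4957, -0.3633, 0.103]
eef_rot: [-3.136, 0.006, -3.141]
force: [-0.3, -1.2, -0.7]
grip_width: 0.0357
grip_force: 20.0
```

```bash
python3 - <<'E'
from h import *
o=get_obs();p=o['ee_pos'];a=np.degrees(o['eef_rot'][2])%360;print(o['ee_pos'],a,o['grip_width'])
rows((*p,a),[(.4692,-.15,.098,180),(.4692,-.0952,.028,180)])
E
```

```text
[ 0.49574218 -0.36329062  0.10303659] 180.05469573952982 0.03574873669592272
(0.4692, -0.15, 0.098, 180) -> [0.105 0.853 0.02  0.   ] rows from start 5.0
(0.4692, -0.0952, 0.028, 180) -> [0.105 1.072 0.3   0.   ] rows from start 6.0
```

Call:
play_rows --motion '[[[0.1,0.85,0,0,0,0,-0.5],[0.1,0.85,0,0,0,0,-0.5],[0.1,0.85,0,0,0,0,-0.5],[0.1,0.85,0,0,0,0,-0.5],[0.1,0.85,0,0,0,0,-0.5],[0.1,0.85,0,0,0,0,-0.5]]]'

```text
time_s: 15.1
ee_pos: [0.4687, -0.1479, 0.0974]
eef_rot: [3.142, -0.0, -3.138]
force: [0.1, -2.3, -0.2]
grip_width: 0.0356
grip_force: 20.0
```

Call:
play_rows --motion '[[[0,0.2,0,0,0,0,-0.5],[0,0.215,0,0,0,0,-0.5],[0,0.215,0.14,0,0,0,-0.5],[0,0.215,0.24,0,0,0,-0.5],[0,0.215,0.278,0,0,0,-0.5],[0,0.215,0.278,0,0,0,-0.5],[0,0.215,0.278,0,0,0,-0.5]]]'

```text
time_s: 15.8
ee_pos: [0.4691, -0.0966, 0.0282]
eef_rot: [-3.141, 0.0, 3.142]
force: [-0.6, 0.1, -0.0]
grip_width: 0.0355
grip_force: 20.0
```

Call:
play_rows --motion '[[[0,0,0,0,0,0,0.2],[0,0,0,0,0,0,0.2],[0,0,0,0,0,0,0.2],[0,0,-0.15,0,0,0,0.2],[0,0,-0.3,0,0,0,0.2],[0,0,-0.5,0,0,0,0.2],[0,0,-0.7,0,0,0,0.2],[0,0,-0.8,0,0,0,0.2],[0,0,-0.8,0,0,0,0.2]]]'

```text
time_s: 16.7
ee_pos: [0.4698, -0.0959, 0.2318]
eef_rot: [-3.14, 0.007, -3.141]
force: [-0.1, -0.0, -0.6]
grip_width: 0.0567
grip_force: 0.0
```

```bash
python3 - <<'E'
from h import *
caps(snap('top'))
o=get_obs();p=o['ee_pos'];a=np.degrees(o['eef_rot'][2])%360;print(o['ee_pos'],a)
rows((*p,a),[(.5,.1,.25,90)])
E
```

```text
[318. 220.] 243 [ 0.6101 -0.0478  0.02  ] [0.0655 0.0762]
[355. 222.] 247 [ 0.6033 -0.126   0.02  ] [ 0.0665 -0.0024]
[390. 225.] 247 [ 0.5956 -0.2003  0.02  ] [ 0.0662 -0.077 ]
[240. 328.] 189 [0.383  0.1188 0.02  ] [-0.177   0.2194]
[ 0.4691042  -0.09575453  0.22932547] 180.05600661359728
(0.5, 0.1, 0.25, 90) -> [-0.124  0.783 -0.083  0.25 ] rows from start 4.0
```

All six caps are down (the arm hides two of them, to be checked later). Moving on to the bottle.

```bash
python3 - <<'E'
from h import *
o=get_obs();p=o['ee_pos'];a=np.degrees(o['eef_rot'][2])%360
rows((*p,a),[(.50,.05,.28,110),(.535,.12,.28,44)])
E
```

```text
(0.5, 0.05, 0.28, 110) -> [-0.124  0.583 -0.203  0.195] rows from start 4.0
(0.535, 0.12, 0.28, 44) -> [-0.264  0.863 -0.203  0.378] rows from start 5.0
```

Call:
play_rows --motion '[[[-0.12,0.58,-0.2,0,0,0.195,0.0],[-0.12,0.58,-0.2,0,0,0.195,0.0],[-0.12,0.58,-0.2,0,0,0.195,0.0],[-0.12,0.58,-0.2,0,0,0.195,0.0],[-0.12,0.58,-0.2,0,0,0.195,0.0],[-0.12,0.58,-0.2,0,0,0.195,0.0],[-0.12,0.58,-0.2,0,0,0.195,0.0],[-0.12,0.58,-0.2,0,0,0.195,0.0],[-0.12,0.58,-0.2,0,0,0.195,0.0]]]'

```text
time_s: 17.65
ee_pos: [0.4983, 0.0494, 0.2763]
eef_rot: [-3.139, -0.001, 1.911]
force: [-0.1, 0.3, -0.1]
grip_width: 0.0469
grip_force: 0.0
```

```bash
python3 - <<'E'
from h import *
o=get_obs();p=o['ee_pos'];a=np.degrees(o['eef_rot'][2])%360; print(p,a)
rows((*p,a),[(.535,.12,.28,44)])
caps(snap('top'))
E
```

```text
[0.49825797 0.04938774 0.27626526] 109.5188646913489
(0.535, 0.12, 0.28, 44) -> [ 0.217  0.233 -0.015  0.182] rows from start 2.0
[318. 220.] 245 [ 0.61   -0.0478  0.02  ] [0.0654 0.0761]
[355. 222.] 248 [ 0.6033 -0.126   0.02  ] [ 0.0664 -0.0024]
[390. 226.] 247 [ 0.5956 -0.2002  0.02  ] [ 0.0661 -0.0769]
[313. 257.] 248 [ 0.5311 -0.0353  0.02  ] [-0.0144  0.0808]
[372. 270.] 250 [ 0.5018 -0.1609  0.02  ] [-0.0311 -0.0471]
[342. 286.] 257 [ 0.4688 -0.0957  0.02  ] [-0.0704  0.0145]
```

Call:
play_rows --motion '[[[0.217,0.233,-0.015,0,0,0.182,0.0],[0.217,0.233,-0.015,0,0,0.182,0.0],[0.217,0.233,-0.015,0,0,0.182,0.0],[0.217,0.233,-0.015,0,0,0.182,0.0],[0.217,0.233,-0.015,0,0,0.182,0.0],[0.217,0.233,-0.015,0,0,0.182,0.0],[0.217,0.233,-0.015,0,0,0.182,0.0],[0.217,0.233,-0.015,0,0,0.182,0.0],[0.217,0.233,-0.015,0,0,0.182,0.0]]]'

```text
time_s: 18.6
ee_pos: [0.5347, 0.1201, 0.2804]
eef_rot: [-3.14, 0.002, 0.774]
force: [0.1, 0.2, 0.2]
grip_width: 0.047
grip_force: 0.0
```

```bash
python3 - <<'E'
from h import *
o=get_obs();print(o['ee_pos'],np.degrees(o['eef_rot'][2]))
c=snap('wrist','w2.png'); np.savez('w2.npz',W=cloud(c)); print(c['T'].round(4))
E
```

```text
[0.5347488  0.12013543 0.28042329] 44.33234538874367
[[ 0.7004  0.6854  0.1994  0.593 ]
 [-0.7138  0.6732  0.1933  0.1767]
 [-0.0017 -0.2777  0.9607  0.44  ]
 [ 0.      0.      0.      1.    ]]
```

View pics/w2.png

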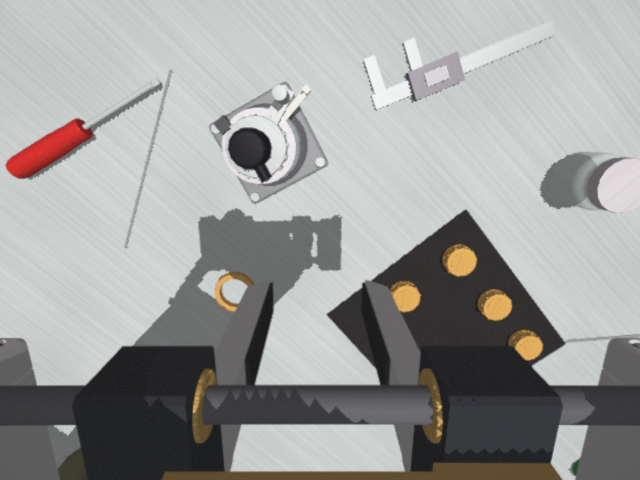

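The wrist view shows the nozzle top at (250,147), the post at about (281,93) and the pointer running to about (306,90). Now measuring these.

```bash
python3 - <<'E'
from h import *
c=snap('wrist');W=cloud(c)
f=c['frame'][60:215,190:345,::-1]; cv2.imwrite('pics/w2z.png',cv2.resize(f,None,fx=3.5,fy=3.5,interpolation=2))
for n,u,v,z in [('noz',250,147,.152),('post',280,93,.142),('point',305,90,.094)]: print(n,ray(c,u,v,z).round(4),W[v,u].round(4))
S=W[60:215,190:345].reshape(-1,3)
for a,b in [(.147,.158),(.136,.146)]:
    k=S[(S[:,2]>a)&(S[:,2]<b)]; print(a,len(k),np.median(k,0).round(4),k.min(0).round(3),k.max(0).round(3))
E
```

```text
noz [0.5519 0.209  0.152 ] [0.5518 0.2092 0.151 ]
post [0.5961 0.2203 0.142 ] [0.5961 0.2204 0.1418]
point [0.6138 0.2134 0.094 ] [0.6135 0.2129 0.0988]
0.147 1276 [0.5502 0.2102 0.1512] [0.535 0.195 0.147] [0.565 0.226 0.154]
0.136 510 [0.5636 0.2077 0.142 ] [0.533 0.182 0.136] [0.602 0.227 0.146]
```

View pics/w2z.png

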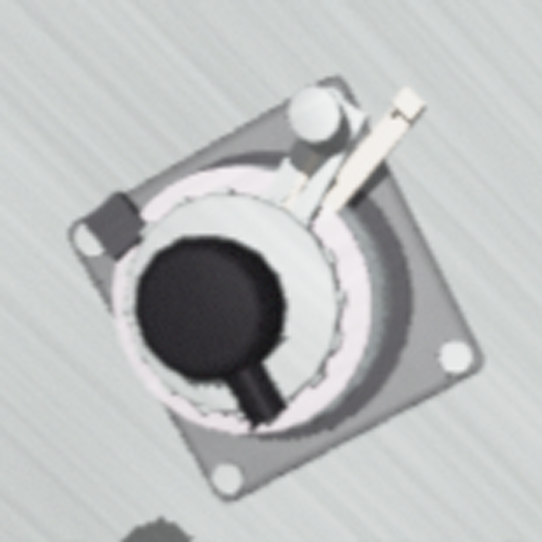

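```bash
python3 - <<'E'
from h import *
W=np.load('w2.npz')['W']; c=snap('wrist')
S=W[50:220,180:350].reshape(-1,3); A=np.array([.55,.2092])
d=S[:,:2]-A; r=np.hypot(*d.T); t=np.degrees(np.arctan2(d[:,1],d[:,0]))
for lo in range(-180,180,30):
    print(lo,[ (lambda k: f"{np.max(S[k,2])*1000:.0f}" if k.sum() else '-')((t>=lo)&(t<lo+30)&(r>=q/1000)&(r<(q+5)/1000)) for q in range(10,75,5)])
a=ray(c,307.1,90,.096);b=ray(c,284.9,118.6,.096);print(a,b,np.degrees(np.arctan2(*(a-b)[1::-1])), [np.degrees(np.arctan2(*(x[:2]-A)[::-1])) for x in (a,b)])
k=(t>60)&(t<130)&(r>.035)&(S[:,2]>.085); print('stop',t[k].min(),t[k].max(),S[k,2].max())
o=get_obs();p=o['ee_pos'];a=np.degrees(o['eef_rot'][2])%360; print(p,a)
rows((*p,a),[(.596,.220,.2,44),(.596,.220,.131,44)])
E
```

```text
-180 ['153', '148', '111', '110', '94', '-', '20', '22', '23', '25', '25', '20', '1']
-150 ['153', '147', '142', '110', '93', '68', '33', '21', '21', '25', '23', '17', '1']
-120 ['153', '146', '146', '146', '93', '68', '33', '20', '17', '1', '1', '2', '2']
-90 ['153', '110', '110', '109', '93', '69', '33', '22', '24', '25', '24', '19', '2']
-60 ['153', '143', '110', '109', '93', '69', '33', '22', '24', '24', '24', '15', '1']
-30 ['153', '148', '110', '110', '93', '92', '92', '92', '92', '90', '1', '1', '2']
0 ['153', '147', '110', '110', '108', '108', '143', '143', '143', '107', '100', '101', '1']
30 ['153', '149', '111', '111', '93', '70', '33', '22', '21', '20', '18', '19', '2']
60 ['153', '151', '111', '110', '94', '91', '33', '21', '20', '1', '2', '1', '1']
90 ['153', '151', '110', '110', '105', '99', '100', '20', '22', '24', '25', '24', '2']
120 ['153', '152', '-', '110', '93', '92', '-', '-', '21', '25', '25', '17', '2']
150 ['153', '151', '111', '110', '93', '91', '-', '-', '20', '1', '2', '1', '2']
[0.61504072 0.21193055 0.096     ] [0.58417518 0.20952243 0.096     ] 4.461154508041487 [np.float64(2.4039884460562972), np.float64(0.540553610950219)]
stop 68.06108723593003 128.66970165339367 0.09963537633928099
[0.53487543 0.12014102 0.28105148] 44.543575133753215
(0.596, 0.22, 0.2, 44) -> [ 0.454 -0.113  0.324  0.002] rows from start 3.0
(0.596, 0.22, 0.131, 44) -> [ 0.454 -0.113  0.6    0.002] rows from start 4.0
```

Call:
play_rows --motion '[[[0.227,-0.057,0.1,0,0,0.002,-0.2],[0.454,-0.113,0.2,0,0,0.002,-0.2],[0.454,-0.113,0.324,0,0,0.002,-0.2],[0.454,-0.113,0.4,0,0,0.002,-0.2],[0.454,-0.113,0.4,0,0,0.002,-0.2],[0.454,-0.113,0.4,0,0,0.002,-0.2],[0.454,-0.113,0.5,0,0,0.002,-0.2],[0.454,-0.113,0.588,0,0,0.002,-0.2],[0.454,-0.113,0.588,0,0,0.002,-0.2],[0.454,-0.113,0.588,0,0,0.002,-0.2]]]'

```text
time_s: 19.75
ee_pos: [0.5971, 0.2195, 0.1368]
eef_rot: [3.141, -0.002, 0.761]
force: [-0.4, -0.5, -0.1]
grip_width: 0.0375
grip_force: 0.0
```

Call:
play_rows --motion '[[[0,0,0,0,0,0,-0.9],[0,0,0,0,0,0,-0.9],[0,0,0,0,0,0,-0.9],[0,0,0,0,0,0,-0.9],[0,0,0,0,0,0,-0.9],[0,0,0,0,0,0,-0.9]]]' --grip_force 12

```text
time_s: 20.35
ee_pos: [0.5965, 0.2198, 0.1352]
eef_rot: [3.141, -0.0, 0.761]
force: [-3.5, -0.1, 4.8]
grip_width: 0.0116
grip_force: 12.0
```

```bash
python3 - <<'E'
from h import *
o=get_obs();p=o['ee_pos'];a=np.degrees(o['eef_rot'][2])%360; print(p,a,o['grip_width'],o['grip_force'],o['force'])
for A in [(.55,.2092)]:
  d=p[:2]-A; print(np.hypot(*d),np.degrees(np.arctan2(d[1],d[0])))
  th0=np.degrees(np.arctan2(d[1],d[0]));r=np.hypot(*d)
  rows((*p,a),[(A[0]+r*np.cos(np.radians(t)),A[1]+r*np.sin(np.radians(t)),p[2],a) for t in np.linspace(th0,82,9)[1:]])
E
```

```text
[0.596511   0.21980307 0.13517434] 43.61195282533053 0.011640952726792858 12.002184838056564 [-3.47039719 -0.1480909   4.80474793]
0.04770428358245807 12.842203023885586
(np.float64(0.594388891357351), np.float64(0.22667355133282502), np.float64(0.13517434300610018), np.float64(43.61195282533053)) -> [ 0.013 -0.026 -0.    -0.   ] rows from start 1.0
(np.float64(0.5912582058094997), np.float64(0.2331470066082703), np.float64(0.13517434300610018), np.float64(43.61195282533053)) -> [ 0.022 -0.053 -0.    -0.   ] rows from start 1.0
(np.float64(0.5871900804988507), np.float64(0.23907635494173593), np.float64(0.13517434300610018), np.float64(43.61195282533053)) -> [ 0.026 -0.082 -0.    -0.   ] rows from start 1.0
(np.float64(0.5822769484905703), np.float64(0.24432687387532015), np.float64(0.13517434300610018), np.float64(43.61195282533053)) -> [ 0.026 -0.11  -0.    -0.   ] rows from start 1.0
(np.float64(0.5766304424941785), np.float64(0.24877926483248308), np.float64(0.13517434300610018), np.float64(43.61195282533053)) -> [ 0.022 -0.139 -0.    -0.   ] rows from start 1.0
(np.float64(0.5703788584241009), np.float64(0.2523323637359006), np.float64(0.13517434300610018), np.float64(43.61195282533053)) -> [ 0.014 -0.166 -0.    -0.   ] rows from start 1.0
(np.float64(0.5636642403506691), np.float64(0.2549054395860572), np.float64(0.13517434300610018), np.float64(43.61195282533053)) -> [ 0.002 -0.192 -0.    -0.   ] rows from start 1.0
(np.float64(0.556639153075249), np.float64(0.25644002877390093), np.float64(0.13517434300610018), np.float64(43.61195282533053)) -> [-0.014 -0.216 -0.    -0.   ] rows from start 2.0
```

Call:
play_rows --motion '[[[0.013,-0.026,0,0,0,0,-0.9],[0.022,-0.053,0,0,0,0,-0.9],[0.026,-0.082,0,0,0,0,-0.9],[0.026,-0.11,0,0,0,0,-0.9],[0.022,-0.139,0,0,0,0,-0.9],[0.014,-0.166,0,0,0,0,-0.9],[0.002,-0.192,0,0,0,0,-0.9],[-0.007,-0.206,0,0,0,0,-0.9],[-0.014,-0.216,0,0,0,0,-0.9],[-0.014,-0.216,0,0,0,0,-0.9]]]'

```text
time_s: 21.35
ee_pos: [0.5563, 0.2566, 0.135]
eef_rot: [-3.142, -0.0, 0.761]
force: [1.4, -0.1, 6.6]
grip_width: 0.0116
grip_force: 12.0
```

```bash
python3 - <<'E'
from h import *
o=get_obs();p=o['ee_pos'];a=np.degrees(o['eef_rot'][2])%360; print(p,a,o['grip_width'],o['force'])
d=p[:2]-[.55,.2092]; print(np.hypot(*d),np.degrees(np.arctan2(d[1],d[0])))
rows((*p,a),[(.5500,.2095,.165,a)])
E
```

```text
[0.55626618 0.25657092 0.13502266] 43.622703444394794 0.011631279373643303 [ 1.3622064  -0.12593317  6.61281929]
0.04778356618039251 82.46472114835197
(0.55, 0.2095, 0.165, np.float64(43.622703444394794)) -> [-0.148  0.119 -0.12  -0.   ] rows from start 2.0
```

Call:
play_rows --motion '[[[-0.005,-0.004,0,0,0,0,-0.9],[-0.009,-0.008,0,0,0,0,-0.9],[-0.009,-0.008,0,0,0,0,-0.9],[-0.009,-0.008,0,0,0,0,-0.9]]]'

```text
time_s: 21.75
ee_pos: [0.5544, 0.2566, 0.1351]
eef_rot: [3.141, -0.003, 0.761]
force: [9.2, 0.6, 3.0]
grip_width: 0.0117
grip_force: 12.0
```

Call:
play_rows --motion '[[[0,0,0,0,0,0,-0.4],[0,0,0,0,0,0,-0.4],[0,0,-0.1,0,0,0,-0.4],[0,0,-0.24,0,0,0,-0.4],[0,0,-0.24,0,0,0,-1],[-0.07,0.06,-0.24,0,0,0,-1],[-0.144,0.123,-0.24,0,0,0,-1],[-0.144,0.123,-0.24,0,0,0,-1],[-0.144,0.123,-0.24,0,0,0,-1]]]'

```text
time_s: 22.65
ee_pos: [0.5485, 0.2093, 0.1942]
eef_rot: [-3.141, 0.001, 0.76]
force: [0.5, -0.3, 0.1]
grip_width: 0.0008
grip_force: 0.0
```

```bash
python3 - <<'E'
from h import *
o=get_obs();p=o['ee_pos'];a=np.degrees(o['eef_rot'][2])%360; print(p,a,o['grip_width'],o['force'])
rows((*p,a),[(.5500,.2095,.162,a)])
E
```

```text
[0.5485259  0.20926422 0.19420045] 43.56142996365583 0.0007503142276520812 [ 0.50179336 -0.30036135  0.07726762]
(0.55, 0.2095, 0.162, np.float64(43.56142996365583)) -> [ 0.005  0.003  0.129 -0.   ] rows from start 1.0
```

Call:
play_rows --motion '[[[0.005,0.003,0.06,0,0,0,-1],[0.005,0.003,0.1,0,0,0,-1],[0.005,0.003,0.12,0,0,0,-1],[0.005,0.003,0.13,0,0,0,-1],[0.005,0.003,0.134,0,0,0,-1],[0.005,0.003,0.134,0,0,0,-1],[0.005,0.003,0.134,0,0,0,-1]]]'

```text
time_s: 23.35
ee_pos: [0.5502, 0.2102, 0.163]
eef_rot: [3.141, -0.002, 0.762]
force: [-8.5, -0.7, 21.5]
grip_width: 0.0003
grip_force: 10.5
```

Call:
play_rows --motion '[[[0,0,-0.06,0,0,0,-1],[0,0,-0.134,0,0,0,-1],[0,0,-0.16,0,0,0,-0.3],[0,0,-0.16,0,0,0,-0.3],[0.07,-0.06,-0.16,0,0,0,-0.3],[0.146,-0.123,-0.16,0,0,0,-0.3],[0.146,-0.123,-0.16,0,0,0,-0.3],[0.146,-0.123,-0.16,0,0,0,-0.3]]]'

```text
time_s: 24.15
ee_pos: [0.555, 0.2569, 0.1998]
eef_rot: [-3.141, 0.002, 0.762]
force: [0.2, 0.2, -0.3]
grip_width: 0.0325
grip_force: 0.0
```

```bash
python3 - <<'E'
from h import *
o=get_obs();p=o['ee_pos'];a=np.degrees(o['eef_rot'][2])%360; print(p,a,o['grip_width'],o['force'])
c=snap('top'); caps(c); cv2.imwrite('pics/t3.png',cv2.resize(c['frame'][190:320,150:420,::-1],None,fx=2.9,fy=2.9,interpolation=2))
E
```

```text
[0.55499427 0.25690483 0.19983458] 43.656612402828365 0.03252298725700936 [ 0.24672411  0.15244771 -0.30268998]
[313. 208.] 236 [ 0.6351 -0.0358  0.02  ] [0.0892 0.0905]
[355. 222.] 248 [ 0.6033 -0.126   0.02  ] [ 0.0664 -0.0024]
[390. 226.] 249 [ 0.5955 -0.2002  0.02  ] [ 0.066  -0.0769]
[313. 257.] 246 [ 0.5311 -0.0354  0.02  ] [-0.0143  0.0806]
[372. 270.] 252 [ 0.5015 -0.161   0.02  ] [-0.0313 -0.0472]
[342. 286.] 258 [ 0.4688 -0.0957  0.02  ] [-0.0704  0.0145]
[240. 329.] 185 [0.3828 0.1186 0.02  ] [-0.1771  0.2193]
```

View pics/t3.png

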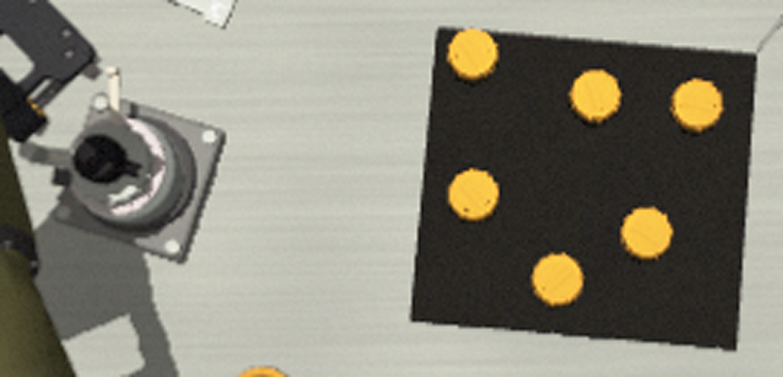

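The cap near the far-left pad corner was knocked to about (89,90) mm in the pad frame, close to the edge. I'll finish the collar, then move that cap back in.

Call:
play_rows --motion '[[[0,0,0.14,0,0,0,-0.3],[0,0,0.22,0,0,0,-0.3],[0,0,0.266,0,0,0,-0.3],[0,0,0.266,0,0,0,-0.3],[0,0,0.266,0,0,0,-0.9],[0,0,0.266,0,0,0,-0.9],[0,0,0.266,0,0,0,-0.9],[0,0,0.266,0,0,0,-0.9],[0,0,0.266,0,0,0,-0.9]]]'

```text
time_s: 25.1
ee_pos: [0.5557, 0.2572, 0.1355]
eef_rot: [3.141, -0.001, 0.761]
force: [-0.8, 1.4, 6.7]
grip_width: 0.0118
grip_force: 12.0
```

```bash
python3 - <<'E'
from h import *
o=get_obs();p=o['ee_pos'];a=np.degrees(o['eef_rot'][2])%360; print(p,a,o['grip_width'],o['force'])
A=np.array([.55,.2092]);d=p[:2]-A;r=np.hypot(*d);th0=np.degrees(np.arctan2(d[1],d[0]));print(r,th0)
rows((*p,a),[(*(A+.048*np.array([np.cos(np.radians(t)),np.sin(np.radians(t))])).round(4),.135,a) for t in np.linspace(th0,3.5,10)[1:]])
E
```

```text
[0.5557381  0.25721103 0.13553842] 43.61250518194057 0.011762335882831026 [-0.8204385   1.35989666  6.71368417]
0.048352717116595244 83.1845487299435
(np.float64(0.563), np.float64(0.2554), 0.135, np.float64(43.61250518194057)) -> [ 0.016  0.025  0.002 -0.   ] rows from start 1.0
(np.float64(0.5699), np.float64(0.2529), 0.135, np.float64(43.61250518194057)) -> [ 0.029  0.052  0.002 -0.   ] rows from start 1.0
(np.float64(0.5764), np.float64(0.2493), 0.135, np.float64(43.61250518194057)) -> [ 0.038  0.08   0.002 -0.   ] rows from start 1.0
(np.float64(0.5823), np.float64(0.2447), 0.135, np.float64(43.61250518194057)) -> [ 0.042  0.11   0.002 -0.   ] rows from start 1.0
(np.float64(0.5873), np.float64(0.2394), 0.135, np.float64(43.61250518194057)) -> [ 0.042  0.139  0.002 -0.   ] rows from start 1.0
(np.float64(0.5915), np.float64(0.2332), 0.135, np.float64(43.61250518194057)) -> [ 0.037  0.168  0.002 -0.   ] rows from start 1.0
(np.float64(0.5947), np.float64(0.2266), 0.135, np.float64(43.61250518194057)) -> [ 0.028  0.196  0.002 -0.   ] rows from start 1.0
(np.float64(0.5969), np.float64(0.2195), 0.135, np.float64(43.61250518194057)) -> [ 0.015  0.223  0.002 -0.   ] rows from start 2.0
(np.float64(0.5979), np.float64(0.2121), 0.135, np.float64(43.61250518194057)) -> [-0.002  0.247  0.002 -0.   ] rows from start 2.0
```

Call:
play_rows --motion '[[[0.016,0.025,0,0,0,0,-0.9],[0.029,0.052,0,0,0,0,-0.9],[0.038,0.08,0,0,0,0,-0.9],[0.042,0.11,0,0,0,0,-0.9],[0.042,0.139,0,0,0,0,-0.9],[0.037,0.168,0,0,0,0,-0.9],[0.028,0.196,0,0,0,0,-0.9],[0.015,0.223,0,0,0,0,-0.9],[-0.002,0.247,0,0,0,0,-0.9],[-0.002,0.247,0,0,0,0,-0.9]]]'

```text
time_s: 26.1
ee_pos: [0.5978, 0.2106, 0.1346]
eef_rot: [3.141, 0.001, 0.76]
force: [-0.6, 0.4, 2.2]
grip_width: 0.0115
grip_force: 12.0
```

Call:
play_rows --motion '[[[0,0,0,0,0,0,-0.9],[0,0,0,0,0,0,-0.9],[0,0,0,0,0,0,-0.3],[0,0,0,0,0,0,-0.3],[0,0,-0.1,0,0,0,-0.3],[0,0,-0.3,0,0,0,-0.3],[0,0,-0.5,0,0,0,-0.3],[0,0,-0.58,0,0,0,-0.3],[0,0,-0.58,0,0,0,-0.3]]]'

```text
time_s: 27.0
ee_pos: [0.5983, 0.2122, 0.2832]
eef_rot: [3.139, -0.005, 0.761]
force: [-0.3, -0.9, -0.5]
grip_width: 0.0329
grip_force: 0.0
```

```bash
python3 - <<'E'
from h import *
o=get_obs();p=o['ee_pos'];a=np.degrees(o['eef_rot'][2])%360; print(p,a,o['grip_width'],o['force'])
rows((*p,a),[(.535,.12,.28,44),(.55,.03,.25,80)])
E
```

```text
[0.59831299 0.2122427  0.28321544] 43.62193193164739 0.032885955870616365 [-0.29247762 -0.86385046 -0.48817241]
(0.535, 0.12, 0.28, 44) -> [-0.438  0.092  0.013 -0.001] rows from start 3.0
(0.55, 0.03, 0.25, 80) -> [-0.643  0.394  0.133 -0.101] rows from start 4.0
```

Call:
play_rows --motion '[[[-0.438,0.092,0.013,0,0,0,0.2],[-0.438,0.092,0.013,0,0,0,0.2],[-0.438,0.092,0.013,0,0,0,0.2],[-0.438,0.092,0.013,0,0,0,0.2],[-0.438,0.092,0.013,0,0,0,0.2]]]'

```text
time_s: 27.5
ee_pos: [0.5346, 0.1203, 0.276]
eef_rot: [-3.141, 0.0, 0.761]
force: [0.7, -0.1, -0.6]
grip_width: 0.0562
grip_force: 0.0
```

```bash
python3 - <<'E'
from h import *
c=snap('wrist'); W=cloud(c); A=np.array([.55,.2092])
f=c['frame'][60:215,190:345,::-1]; cv2.imwrite('pics/w4.png',cv2.resize(f,None,fx=3.5,fy=3.5,interpolation=2))
S=W[50:220,180:350].reshape(-1,3); d=S[:,:2]-A; r=np.hypot(*d.T); t=np.degrees(np.arctan2(d[:,1],d[:,0]))
k=(r>.038)&(r<.06)&(S[:,2]>.137)&(S[:,2]<.147); print(k.sum(),S[k].mean(0).round(4),t[k].mean())
k=(r<.014); print('noz',np.median(S[k],0).round(4))
c=snap('top');caps(c,.023)
# sharper estimate of pad edge vs cap on top camera
o=get_obs();p=o['ee_pos'];a=np.degrees(o['eef_rot'][2])%360; print(p,a)
rows((*p,a),[(.6325,-.0365,.12,60),(.6325,-.0365,.027,60)])
E
```

```text
208 [0.5976 0.211  0.1413] 2.1070039160440626
noz [0.5506 0.209  0.1513]
[313. 208.] 237 [ 0.6347 -0.036   0.023 ] [0.0887 0.0903]
[355. 222.] 250 [ 0.6028 -0.1258  0.023 ] [ 0.066  -0.0021]
[390. 226.] 253 [ 0.5949 -0.1998  0.023 ] [ 0.0654 -0.0765]
[313. 257.] 247 [ 0.5309 -0.0354  0.023 ] [-0.0145  0.0806]
[372. 270.] 253 [ 0.5014 -0.1608  0.023 ] [-0.0315 -0.047 ]
[342. 286.] 257 [ 0.4687 -0.0957  0.023 ] [-0.0704  0.0145]
[247. 327.] 86 [0.3863 0.1036 0.023 ] [-0.1721  0.2046]
[0.5347479  0.12067725 0.27586257] 43.66097216827045
(0.6325, -0.0365, 0.12, 60) -> [-0.151  0.725  0.623 -0.045] rows from start 5.0
(0.6325, -0.0365, 0.027, 60) -> [-0.151  0.725  0.995 -0.045] rows from start 7.0
```

View pics/w4.png

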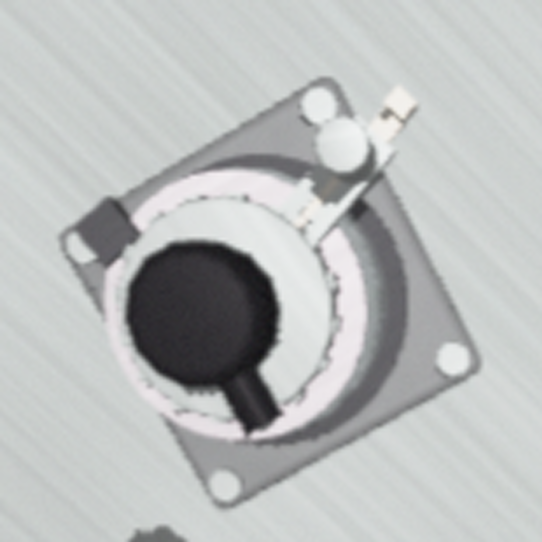

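The post now stands over the pointer: 81.4° from the free stop, about 1.42 rad. The nozzle is up at 151 mm. Next I'll bring the knocked cap back from the edge.

Call:
play_rows --motion '[[[-0.159,0.72,0.3,0,0,-0.045,0.2],[-0.159,0.72,0.3,0,0,-0.045,0.2],[-0.159,0.72,0.5,0,0,-0.045,0.2],[-0.159,0.72,0.6,0,0,-0.045,0.2],[-0.159,0.72,0.7,0,0,-0.045,0.2],[-0.159,0.72,0.7,0,0,-0.045,0.2],[-0.159,0.72,0.7,0,0,-0.045,0.2],[-0.159,0.72,0.7,0,0,-0.045,0.2]]]'

```text
time_s: 28.4
ee_pos: [0.6303, -0.037, 0.1032]
eef_rot: [3.14, -0.001, 1.045]
force: [0.1, 0.2, 0.2]
grip_width: 0.0567
grip_force: 0.0
```

```bash
python3 - <<'E'
from h import *
o=get_obs();p=o['ee_pos'];a=np.degrees(o['eef_rot'][2])%360; print(p,a)
rows((*p,a),[(.634,-.0365,.028,a)])
rows((.634,-.0365,.028,a),[(.6125,-.0445,.028,a)])
E
```

```text
[ 0.63032582 -0.03695174  0.10318257] 59.86423787171898
(0.634, -0.0365, 0.028, np.float64(59.86423787171898)) -> [ 0.009  0.012  0.301 -0.   ] rows from start 2.0
(0.6125, -0.0445, 0.028, np.float64(59.86423787171898)) -> [-0.071 -0.058 -0.    -0.   ] rows from start 1.0
```

Call:
play_rows --motion '[[[0.009,0.012,0.14,0,0,0,0.2],[0.009,0.012,0.25,0,0,0,0.2],[0.009,0.012,0.3,0,0,0,0.2],[0.009,0.012,0.3,0,0,0,0.2],[0.009,0.012,0.3,0,0,0,-0.5],[0.009,0.012,0.3,0,0,0,-0.5],[0.009,0.012,0.3,0,0,0,-0.5],[0.009,0.012,0.3,0,0,0,-0.5],[0.009,0.012,0.3,0,0,0,-0.5],[0.009,0.012,0.26,0,0,0,-0.5]]]' --grip_force 20

```text
time_s: 29.4
ee_pos: [0.6329, -0.0376, 0.0363]
eef_rot: [-3.14, 0.0, 1.044]
force: [-0.0, 0.2, 0.6]
grip_width: 0.0352
grip_force: 20.0
```

Call:
play_rows --motion '[[[-0.035,-0.03,0,0,0,0,-0.5],[-0.071,-0.058,0,0,0,0,-0.5],[-0.071,-0.058,0,0,0,0,-0.5],[-0.071,-0.058,0.038,0,0,0,-0.5],[-0.071,-0.058,0.038,0,0,0,-0.5],[-0.071,-0.058,0.038,0,0,0,-0.5]]]'

```text
time_s: 30.0
ee_pos: [0.6119, -0.0455, 0.0265]
eef_rot: [-3.141, 0.0, 1.044]
force: [-0.6, 0.5, -1.1]
grip_width: 0.0361
grip_force: 20.0
```

Call:
play_rows --motion '[[[0,0,0,0,0,0,0.2],[0,0,0,0,0,0,0.2],[0,0,0,0,0,0,0.2],[0,0,-0.15,0,0,0,0.2],[0,0,-0.35,0,0,0,0.2],[0,0,-0.55,0,0,0,0.2],[0,0,-0.8,0,0,0,0.2],[-0.5,0,-0.8,0,0,0,0.2],[-0.9,0,-0.8,0,0,0,0.2],[-0.9,0,-0.8,0,0,0,0.2]]]'

```text
time_s: 31.0
ee_pos: [0.5355, -0.1761, 0.2242]
eef_rot: [3.141, -0.0, 1.045]
force: [1.1, -0.5, 0.5]
grip_width: 0.0564
grip_force: 0.0
```

```bash
python3 - <<'E'
from h import *
o=get_obs();print(o['ee_pos'])
c=snap('top'); caps(c,.023); cv2.imwrite('pics/t5.png',c['frame'][:,:,::-1])
E
```

```text
[ 0.53552924 -0.1760847   0.22418708]
[316. 219.] 242 [ 0.6119 -0.0428  0.023 ] [0.0667 0.0813]
[354. 222.] 215 [ 0.6037 -0.1238  0.023 ] [ 0.0666 -0.0001]
[313. 257.] 245 [ 0.5309 -0.0356  0.023 ] [-0.0146  0.0805]
[240. 328.] 186 [0.383  0.1181 0.023 ] [-0.1769  0.2187]
```

View pics/t5.png

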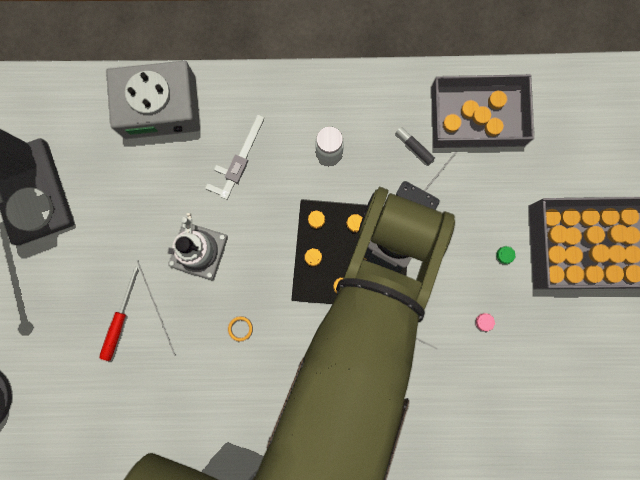

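The moved cap is now at (316,219), well inside the pad, and the bystanders haven't moved. The arm hides the right-hand caps, so I'll swing it clear for one last check.

Call:
play_rows --motion '[[[-0.8,0.6,-0.1,0,0,0,0.2],[-0.8,0.6,-0.1,0,0,0,0.2],[-0.8,0.6,-0.1,0,0,0,0.2],[-0.8,0.6,-0.1,0,0,0,0.2],[-0.8,0.6,-0.1,0,0,0,0.2],[-0.8,0.6,-0.1,0,0,0,0.2],[-0.8,0.6,-0.1,0,0,0,0.2]]]'

```text
time_s: 31.75
ee_pos: [0.5654, -0.4239, 0.2476]
eef_rot: [-3.14, -0.0, 1.043]
force: [1.0, 0.0, -0.3]
grip_width: 0.0562
grip_force: 0.0
```

```bash
python3 - <<'E'
from h import *
print(get_obs()['ee_pos'])
c=snap('top'); caps(c,.023); W=cloud(c)
k=(W[...,2]>.03)&(W[...,0]>.42)&(W[...,0]<.66)&(W[...,1]<.01)&(W[...,1]>-.24)&(W[...,2]<.1); print(k.sum())
E
```

```text
[ 0.56537646 -0.42389323  0.24761874]
[316. 219.] 246 [ 0.6117 -0.0429  0.023 ] [0.0666 0.0812]
[355. 222.] 250 [ 0.6028 -0.1258  0.023 ] [ 0.066  -0.0021]
[390. 226.] 252 [ 0.595  -0.1999  0.023 ] [ 0.0655 -0.0767]
[313. 257.] 247 [ 0.5309 -0.0354  0.023 ] [-0.0146  0.0806]
[372. 270.] 251 [ 0.5015 -0.1606  0.023 ] [-0.0314 -0.0469]
[342. 286.] 258 [ 0.4687 -0.0956  0.023 ] [-0.0705  0.0146]
[240. 329.] 186 [0.3829 0.1183 0.023 ] [-0.1771  0.219 ]
14
```

All six caps are flat and at least 73 mm apart, the collar is locked and the nozzle is up, so I'm handing in.

```bash
python3 -c "
from station import workorder
print(workorder.hand_in())"
```

```text
the job is handed in; nothing more can be done
None
```

The job is handed in: the six caps lie flat on the pad with at least 36 mm clear between them, the bottle has been misted, and the collar is back at its locked mark with the nozzle up; the hand-in returned no verdict.

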